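# Clamp a board on the cam-clamp board

## Task

Clamp the loose dark walnut board ready for work: with a fingertip push it along the fence until its end is hard up against the end stop, then swing each of the two red cam levers round with one finger until its cam squeezes the board tight against the fence. Only push: do not pick up the board, and leave the cork block, the chisel and the screwdriver where they lie. Finish with the hand clear.

Things in the scene. Friction and masses are not known exactly. Their poses are not given: they have to be found in the camera images.
- panel: Fixed birch plywood clamping panel with dark dog holes, lying on the bench: 300 (x) x 460 (y) x 18 mm. Origin under its centre, z up, top face 18 mm above the bench. Along its +x side runs an aluminium fence, at its left (+y) end an aluminium stop block square to it.
- stop_face (a point): Foot of the end stop's working face on the panel top (panel x = 55, y = 160 mm), axes as the panel's; the face looks to panel -y. The stop is a block 28 mm thick in y, from panel x = -15 to 90 mm, 30 mm high. A black knob 26 mm across stands on the fence over it, to 53 mm above the panel top, at panel x = 107, y = 174 mm.
- fence_face (a point): Foot of the fence's working face on the panel top, mid-length (panel x = 90, y = 0 mm), axes as the panel's; the face looks to panel -x. The fence is 30 mm high, 35 mm thick in x and 440 mm long in y.
- board: The loose dark walnut workpiece: 70 (x) x 270 (y) x 22 mm, about 0.3 kg, flat on the panel between the fence and the two cams, with a few mm of play, its left end 30 to 80 mm short of the stop. Origin under its centre, x across it to the fence, y along it to the stop, z up. Home is panel x = 55, y = 25 mm.
- board_left_end (a point): Middle of the board's left (+y) end face, at its underside: this end goes against the stop.
- board_right_end (a point): Middle of the board's right (-y) end face, at its underside: the end to push. The face is 70 mm wide and 22 mm high.
- cam_left (a joint): Turn of the left cam clamp, rad. 0 = open, lever pointing to panel -x; grows anticlockwise from above: the lever swings towards panel -y (1.57, parallel to the fence, is the end of travel). Starts at 0 to 0.3. With the board flush on the fence the cam meets it at about 1.06 and then stiffens quickly: a firm 12 to 30 N on the lever's outer part brings it to 1.1 to 1.2, tight.
- cam_left_pivot (a point): Top of the left lever on its upright bolt axis (panel x = -9.5, y = 95 mm), 41 mm above the panel top; its -x axis points along the lever. Below it the cam turns with the lever: a black disc 56 mm across, 24 mm high, 8 mm off-centre, bearing on the board's near edge. Friction of 0.25 N m holds it wherever it is left, slack or tight.
- cam_left_tip (a point): On the axis of the red knob at the left lever's end, 99 mm from the bolt axis, 41 mm above the panel top (knob 22 mm across, from 25 to 43 mm above the panel top). The lever is a red bar 16 mm wide, its underside 27 mm and its top 41 mm above the panel top.
- cam_right (a joint): Turn of the right cam clamp, rad. 0 = open, lever pointing to panel -x; grows anticlockwise from above: the lever swings towards panel -y (1.57, parallel to the fence, is the end of travel). Starts at 0 to 0.3. With the board flush on the fence the cam meets it at about 1.06 and then stiffens quickly: a firm 12 to 30 N on the lever's outer part brings it to 1.1 to 1.2, tight.
- cam_right_pivot (a point): Top of the right lever on its upright bolt axis (panel x = -9.5, y = -60 mm), 41 mm above the panel top; its -x axis points along the lever. Below it the cam turns with the lever: a black disc 56 mm across, 24 mm high, 8 mm off-centre, bearing on the board's near edge. Friction of 0.25 N m holds it wherever it is left, slack or tight.
- cam_right_tip (a point): On the axis of the red knob at the right lever's end, 99 mm from the bolt axis, 41 mm above the panel top (knob 22 mm across, from 25 to 43 mm above the panel top). The lever is a red bar 16 mm wide, its underside 27 mm and its top 41 mm above the panel top.
- cork_block: Bystander: cork sanding block, 85 x 45 x 30 mm, lying on the panel's near left corner. Origin under its centre.
- chisel: Bystander: bench chisel lying on the bench beside the panel, 250 mm long along its x, dark wooden handle 30 mm thick to -x. Origin under it, where handle and blade meet.
- screwdriver: Bystander: red-handled screwdriver lying on the bench beside the panel, 190 mm long along its x, under 35 mm high. Origin under its middle.

How it is judged:
On the way:
1. the board's left end is against the end stop (within 3 mm) while both cams are still slack (y of board_left_end in the frame of stop_face above -0.003 m and value of joint each of cam_left, cam_right below 0.8 rad), for 0.1 s.
At the end, for the whole second after the job is handed in: The board lies flat on the panel and at rest, its left end within 3 mm of the stop, its long edge along the fence within 2 mm and 0.7 degrees, and each of the two cams presses on it with more than 8 N (y of board_left_end in the frame of stop_face above -0.003 m and x of board in the frame of fence_face above -0.037 m and angle between the y axis of board and the y axis of panel, either way round below 0.012 rad and z of board in the frame of panel below 0.021 m and contact force between each of cam_left, cam_right and board above 8 N and linear speed of board below 0.01 m/s); the robot touches nothing.
It fails at once if the board is lifted off the panel or tipped (z of board in the frame of panel above 0.028 m or angle between board's own z axis and vertical above 0.15 rad).
It fails at once if a bystander is moved by more than 20 mm (distance of any of cork_block, chisel, screwdriver from where it was at the start of the episode above 0.02 m).
It also fails if it takes over 61 s, if anything falls off the work surface, if the arm or the gripper's body presses on something with over 40 N, if the wrist force passes 120 N, or if a joint passes its speed limit or range.

## Robot

A 6-joint arm with a two-finger parallel gripper is mounted at the origin on the work surface. World frame = base frame: x ahead of the robot, y to its left, z up, the work surface at z = 0. Lengths are in m, angles in rad, forces in N, time in s.
With the tool pointing down it reaches from about 0.35 to 0.775 m from the base axis. Payload 7.3 kg.
Tool frame: the origin (TCP) lies at the very end of the fingers, on their centre line; the grasp point (between the pads) lies 19 mm behind it; z points along the fingers, y is the line along which they close (so a half turn about z gives the same grasp; the last joint's range is limited). The gripper opens to 92 mm and grips with 3 to 60 N. Pads are 19 mm wide; open, the fingers measure 130 mm over their backs; the gripper's body (75 mm by 190 mm) begins 47 mm behind the grasp point.
Start: joints at [1.106, 0.342, 1.524, -0, 1.275, -0.146], TCP at [0.165, 0.499, 0.227] pointing down, gripper open.
Joint ranges: [-2.53, 2.53], [-0.77, 2.02], [0.04, 2.7], [-1, 4.14], [0.28, 2.66], [-3.11, 3.11]. Speed limits (rad/s): [2.57, 2.57, 3.14, 3.14, 3.14, 3.14].

## Interface

Orientations are given as [roll, pitch, yaw] about the fixed x, y, z axes, in that order (R = Rz(yaw) Ry(pitch) Rx(roll)).
In Python, from cell import robot gives the robot as it stands. The module is installed in compiled form; this text tells all that it offers.
- The arm moves only by the tool arm_command, never from a script. Its argument "moves" is a list of rows, each a list of 3 entries, a list of its own where there are three numbers: the shift along the tool's x, y, z in m, then the turn, a rotation vector about the tool's x, y, z in rad, then the finger opening in m, from 0 to 0.0918. In form: [[[dx, dy, dz], [ax, ay, az], claw], ...]. A call has exactly 5 rows; each row is the pose to reach, as a shift and turn from the pose commanded when the call began, along the tool's axes at that moment; what a row does not reach only later rows make up. A row lasts 1/10 s, in which the tool goes at most 50 mm and 8.59 degrees, less where a joint would pass 70% of its speed; a pose out of reach is approached as far as the arm can. A call with a gripper value outside its range is refused whole. The fingers move at their own pace and stop on an object; "squeeze" is the grip in N (left out, the last holds). Time passes only in rows, so rows that repeat a pose let the fingers close, or fill a call up. It gives the time, the measured TCP pose, the force, the opening and the grip force at its end, in the units of the state.
- robot.observe(): the state, without advancing time (a new reading comes with each control period).
- robot.read_camera(name): name is "scene" or "side" or "wrist"; returns the picture (384x512x3 uint8, red, green, blue); there is no depth.
- robot.camera_model(name): a dict with "fx", "fy", "cx", "cy" (pixels), "R" (3x3) and "t" (3): a world point X has camera coordinates R X + t. Camera axes: x right, y down, z forward; pixel columns grow to the right and rows downward; lengths in m; the calibration is good to about 2 mm. A picture is of the moment at which its call begins: read the wrist's pose just before it. camera_model takes no time and is no camera call; for the wrist camera it gives the pose at the moment of the call.
- robot.hand_in(): hands the job in; it is judged then, once.
The state is a dict: "time": time; "qpos": joint angles; "qvel": joint speeds; "joint_efforts": joint torques, N m; "tool_pos": TCP position; "tool_rot": TCP orientation; "contact_force": force on the tool from outside, world axes, zero at the start; "torque": the same for the moment, N m; "opening": finger opening in m; "grip_force": force on a finger pad.
Only numpy, scipy, OpenCV 4.12 (cv2) and the standard library are available. Lean on these libraries where they do the work, as an engineer would, in place of code of your own. Each camera call takes 0.05 s, during which the arm holds its last target. There are 200 camera calls.

## Working session

There is one attempt and no reset: what is moved stays moved. The work goes in short steps, Python scripts to look and compute and a tool call to move; the robot and the scene stay as the last step left them, time stands still between calls to the robot, and variables do not carry over. Pictures are saved under pics/ and viewed, at most 10 in all, crops included, and the job is handed in when it is done.

Besides the shell and the picture viewer there is one more tool, called after ">>>" by a JSON object that holds its "api" and its "payload", one argument or row to a line. arm_command: Moves the arm, as the interface text tells. Its arguments: {"type":"object","properties":{"moves":{"type":"array"},"squeeze":{"type":"number"}},"required":["moves"]}

```bash
mkdir -p pics; python3 - <<'E'
from cell import robot
import cv2,numpy as np
s=robot.observe();print({k:np.round(v,3).tolist() for k,v in s.items()})
for n in("scene","side"):
    im=robot.read_camera(n);cv2.imwrite(f"pics/{n}0.png",im[:,:,::-1])
    m=robot.camera_model(n);print(n,{k:np.round(v,4).tolist() for k,v in m.items()})
E
```

```text
{'time': 0.0, 'qpos': [1.106, 0.343, 1.525, -0.0, 1.275, -0.146], 'qvel': [-0.0, -0.002, 0.001, -0.0, 0.001, -0.001], 'joint_efforts': [-0.001, -43.124, -24.422, 0.072, 0.056, -0.0], 'tool_pos': [0.164, 0.498, 0.226], 'tool_rot': [-3.14, -0.0, 2.823], 'contact_force': [0.694, -0.657, -0.136], 'torque': [0.037, 0.041, -0.021], 'grip_force': 0.0, 'opening': 0.092}
scene {'fx': 388.1466, 'fy': 388.1466, 'cx': 257.7834, 'cy': 188.5825, 'R': [[-0.5469, 0.8372, 0.0014], [0.6261, 0.4102, -0.6631], [-0.5557, -0.3617, -0.7485]], 't': [0.2901, -0.3164, 1.4467]}
side {'fx': 441.2771, 'fy': 441.2771, 'cx': 256.836, 'cy': 190.204, 'R': [[0.891, -0.4537, 0.0182], [-0.2332, -0.4915, -0.8391], [0.3896, 0.7433, -0.5437]], 't': [-0.5119, 0.2088, 0.9725]}
```

View pics/scene0.png

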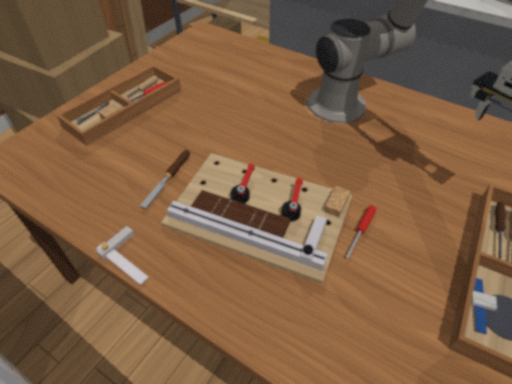

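View pics/side0.png

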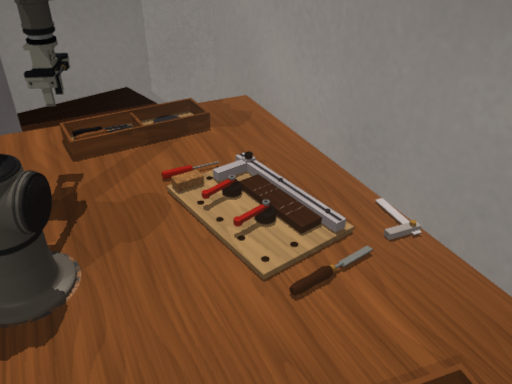

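```bash
python3 - <<'E'
import cv2
a=cv2.imread("pics/scene0.png")[145:280,155:360];b=cv2.imread("pics/side0.png")[145:275,160:365]
for n,c in(("a",a),("b",b)):
    c=cv2.resize(c,(c.shape[1]*4-20*0,c.shape[0]*4),interpolation=cv2.INTER_CUBIC)[:, :800]
    cv2.imwrite(f"pics/{n}1.png",c)
E
```

```text
(no output)
```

View pics/a1.png

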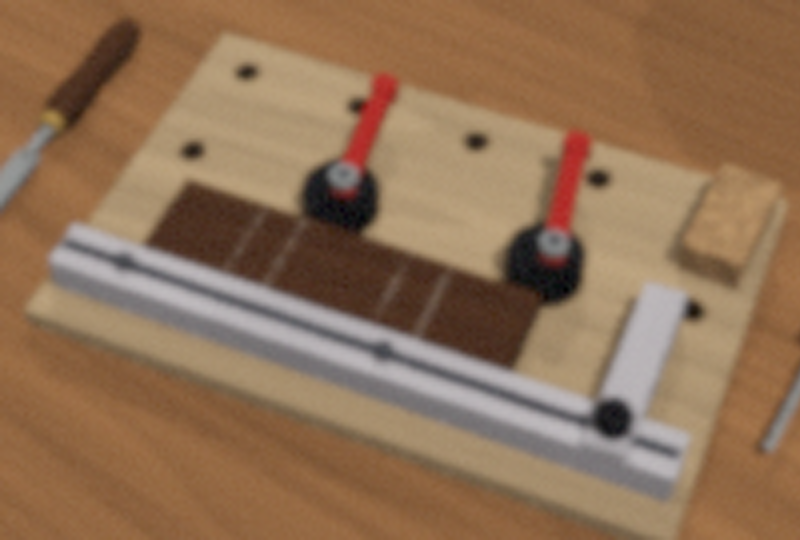

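View pics/b1.png

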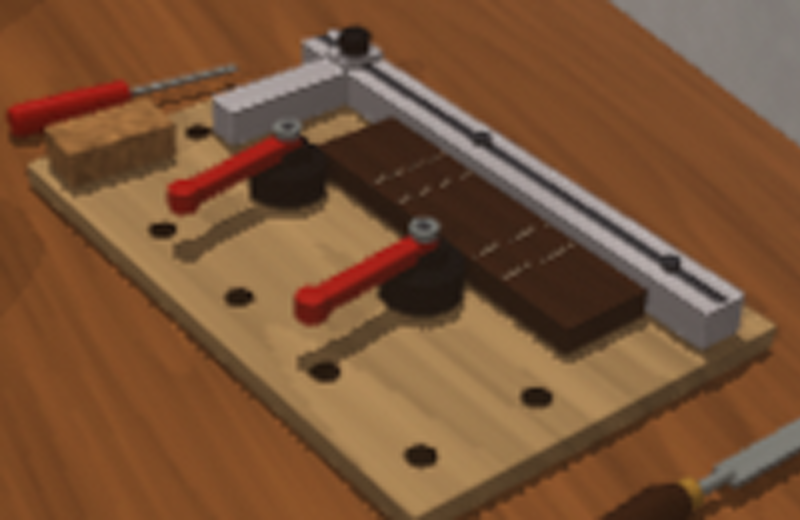

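```bash
cat > fit.py <<'E'
from cell import robot
import numpy as np
from scipy.optimize import least_squares as LS
off={"scene":(155,145),"side":(160,145)}
M={n:{k:np.array(v) for k,v in robot.camera_model(n).items()} for n in off}
def proj(n,X):
    m=M[n];c=m["R"]@X+m["t"];return np.array([m["fx"]*c[0]/c[2]+m["cx"],m["fy"]*c[1]/c[2]+m["cy"]])
def full(n,p): return (np.array(p)+.5)/4-.5+off[n]
def ray(n,p,z):
    m=M[n];p=full(n,p);d=m["R"].T@np.array([(p[0]-m["cx"])/m["fx"],(p[1]-m["cy"])/m["fy"],1]);c=-m["R"].T@m["t"]
    return c+d*(z-c[2])/d[2]
pts=[("scene",(225,35),(-150,-230,18)),("scene",(787,203),(-150,230,18)),("scene",(75,226),(90,-220,48)),("scene",(53,252),(125,-220,48)),
("scene",(690,435),(90,220,48)),("scene",(613,413),(107,174,71)),("scene",(345,174),(-9.5,-60,63)),("scene",(555,240),(-9.5,95,63)),("scene",(648,284),(-15,160,48)),("scene",(688,292),(-15,188,48)),
("side",(415,517),(-150,-230,18)),("side",(775,328),(150,-230,18)),("side",(30,172),(-150,230,18)),("side",(743,295),(125,-220,48)),("side",(707,318),(90,-220,48)),("side",(424,227),(-9.5,-60,63)),("side",(288,126),(-9.5,95,63)),("side",(232,107),(-15,160,48)),("side",(355,38),(107,174,71))]
def W(q,P):
    c,s=np.cos(q[2]),np.sin(q[2]);P=np.array(P)/1e3
    return np.array([q[0]+c*P[0]-s*P[1],q[1]+s*P[0]+c*P[1],P[2]])
f=lambda q:np.concatenate([proj(n,W(q,P))-full(n,p) for n,p,P in pts])
r=LS(f,[.5,-.1,0],loss="soft_l1");q=r.x
def toP(X):
    c,s=np.cos(q[2]),np.sin(q[2]);d=np.array(X[:2])-q[:2];return np.array([c*d[0]+s*d[1],-s*d[0]+c*d[1]])*1e3
if __name__=="__main__":
    print(q,np.degrees(q[2]));print(np.round(f(q).reshape(-1,2),1).tolist())
    for t,n,p,z in[("bNR","scene",(188,183),40),("bNL","scene",(540,293),40),("bNR","side",(570,328),40),("bFR","side",(645,290),40),("bNL","side",(320,150),40),("bFL","side",(392,118),40),
     ("tipR","scene",(386,85),61),("tipL","scene",(577,143),61),("tipR","side",(312,300),61),("tipL","side",(184,190),61)]:
        X=ray(n,p,z/1e3);print(t,n,X.round(4),toP(X).round(1))
    for P in [(55,160),(55,-170),(-9.5,95),(-9.5,-60)]: print(P,W(q,(*P,0)).round(4))
E
python3 fit.py
```

```text
[0.58522317 0.03908265 0.17914332] 10.264156381299097
[[-0.1, -1.1], [0.5, -0.6], [-0.5, -0.9], [-1.8, 1.7], [-0.4, 0.1], [-0.1, -0.3], [-0.6, 0.5], [-0.5, 0.9], [-0.6, -0.7], [-0.5, 0.6], [-1.2, -0.2], [0.1, -0.9], [-1.1, -2.9], [0.0, -0.5], [-0.6, -1.3], [-0.5, 0.2], [-0.2, 0.4], [-0.1, 0.8], [-0.3, -2.0]]
bNR scene [ 0.6361 -0.1225  0.04  ] [  21.2 -168.1]
bNL scene [0.5837 0.1369 0.04  ] [15.9 96.5]
bNR side [ 0.6346 -0.1296  0.04  ] [  18.6 -174.8]
bFR side [ 0.6995 -0.1165  0.04  ] [  84.8 -173.4]
bNL side [0.5829 0.1274 0.04  ] [13.4 87.3]
bFL side [0.6503 0.1452 0.04  ] [82.9 92.9]
tipR scene [ 0.494  -0.0473  0.061 ] [-105.1  -68.8]
tipL scene [0.4678 0.0988 0.061 ] [-104.9   79.6]
tipR side [ 0.49   -0.0592  0.061 ] [-111.2  -79.8]
tipL side [0.4644 0.0898 0.061 ] [-109.9   71.4]
(55, 160) [0.6108 0.2063 0.    ]
(55, -170) [ 0.6696 -0.1184  0.    ]
(-9.5, 95) [0.5589 0.1309 0.    ]
(-9.5, -60) [ 0.5866 -0.0216  0.    ]
```

>>> {"api": "arm_command", "payload": {
  "moves": [
    [[-0.04, -0.0268, 0], [0, 0, 0], 0],
    [[-0.08, -0.0536, 0], [0, 0, 0], 0],
    [[-0.12, -0.0804, 0], [0, 0, 0], 0],
    [[-0.16, -0.107, 0], [0, 0, 0], 0],
    [[-0.2, -0.134, 0], [0, 0, 0], 0]
  ],
  "squeeze": 20
}}

```text
time: 0.6
tool_pos: [0.3131, 0.307, 0.2266]
tool_rot: [-3.141, -0.0, 2.823]
contact_force: [2.0, 1.0, 0.2]
opening: 0.0566
grip_force: 0.0
```

>>> {"api": "arm_command", "payload": {
  "moves": [
    [[-0.04, -0.0268, 0], [0, 0, 0], 0],
    [[-0.08, -0.0536, 0], [0, 0, 0], 0],
    [[-0.12, -0.0804, 0], [0, 0, 0], 0],
    [[-0.16, -0.107, 0], [0, 0, 0], 0],
    [[-0.2, -0.134, 0], [0, 0, 0], 0]
  ]
}}

```text
time: 1.1
tool_pos: [0.4611, 0.1169, 0.2266]
tool_rot: [3.141, -0.0, 2.823]
contact_force: [0.2, 0.5, 0.1]
opening: 0.0165
grip_force: 0.0
```

>>> {"api": "arm_command", "payload": {
  "moves": [
    [[-0.04, -0.0268, 0], [0, 0, 0.14], 0],
    [[-0.08, -0.0536, 0], [0, 0, 0.28], 0],
    [[-0.12, -0.0804, 0], [0, 0, 0.42], 0],
    [[-0.16, -0.107, 0], [0, 0, 0.56], 0],
    [[-0.2, -0.134, 0], [0, 0, 0.7], 0]
  ]
}}

```text
time: 1.6
tool_pos: [0.609, -0.0729, 0.2262]
tool_rot: [-3.141, -0.001, 2.117]
contact_force: [1.2, 1.0, -0.6]
opening: 0.0003
grip_force: 0.0
```

>>> {"api": "arm_command", "payload": {
  "moves": [
    [[-0.03, 0.004, 0], [0, 0, 0.13], 0],
    [[-0.06, 0.008, 0], [0, 0, 0.26], 0],
    [[-0.091, 0.013, 0], [0, 0, 0.373], 0],
    [[-0.091, 0.013, 0], [0, 0, 0.373], 0],
    [[-0.091, 0.013, 0], [0, 0, 0.373], 0]
  ]
}}

```text
time: 2.1
tool_pos: [0.6667, -0.142, 0.2254]
tool_rot: [-3.14, -0.001, 1.75]
contact_force: [-0.9, 0.9, -0.2]
opening: 0.0002
grip_force: 0.0
```

```bash
python3 - <<'E'
from cell import robot
import cv2,numpy as np
s=robot.observe();print(s["tool_pos"],s["tool_rot"])
m=robot.camera_model("wrist");im=robot.read_camera("wrist");cv2.imwrite("pics/w1.png",im[:,:,::-1])
np.save("w1.npy",m,allow_pickle=True);print({k:np.round(v,3).tolist() for k,v in m.items()})
E
```

```text
[ 0.66671744 -0.14203469  0.22542992] [-3.13979648e+00 -1.42395732e-03  1.75037838e+00]
{'fx': 345.402, 'fy': 345.402, 'cx': 254.829, 'cy': 189.609, 'R': [[0.984, 0.179, -0.002], [0.172, -0.948, 0.268], [0.046, -0.264, -0.963]], 't': [-0.629, -0.283, 0.32]}
```

View pics/w1.png

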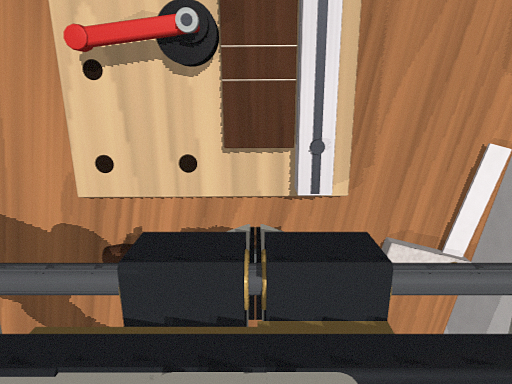

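```bash
cat > w.py <<'E'
import numpy as np
def ray(m,p,z):
    R,t=np.array(m["R"]),np.array(m["t"])
    d=R.T@np.array([(p[0]-m["cx"])/m["fx"],(p[1]-m["cy"])/m["fy"],1]);c=-R.T@t
    return c+d*(z-c[2])/d[2]
E
python3 - <<'E'
import numpy as np,fit
from w import ray
m=np.load("w1.npy",allow_pickle=True).item()
for n,p,z in[("corner",(79,195),.018),("corner",(348,195),.018),("pivR",(187,20),.062),("tipR",(77,37),.061),("bN",(223,148),.04),("bF",(295,150),.04),("bNtop",(220,0),.04),("bFtop",(300,0),.04),("fence end",(332,195),.048)]:
    X=ray(m,p,z);print(n,X.round(4),fit.toP(X).round(1))
E
```

```text
corner [ 0.4802 -0.2121  0.018 ] [-148.1 -228.5]
corner [ 0.772 -0.159  0.018] [ 148.5 -228.2]
pivR [ 0.5845 -0.0225  0.062 ] [-11.7 -60.4]
tipR [ 0.4925 -0.0525  0.061 ] [-107.6  -73.6]
bN [ 0.6299 -0.1286  0.04  ] [  14.1 -173. ]
bF [ 0.701  -0.1177  0.04  ] [  86.  -174.9]
bNtop [0.6068 0.0024 0.04  ] [ 14.7 -40. ]
bFtop [0.6772 0.0151 0.04  ] [ 86.2 -40. ]
fence end [ 0.7463 -0.1547  0.048 ] [ 124.  -219.4]
```

>>> {"api": "arm_command", "payload": {
  "moves": [
    [[-0.008, 0, 0.045], [0, 0, 0], 0],
    [[-0.008, 0, 0.09], [0, 0, 0], 0],
    [[-0.008, 0, 0.135], [0, 0, 0], 0],
    [[-0.008, 0, 0.175], [0, 0, 0], 0],
    [[-0.008, 0, 0.197], [0, 0, 0], 0]
  ]
}}

```text
time: 2.65
tool_pos: [0.666, -0.1476, 0.0263]
tool_rot: [-3.137, -0.003, 1.752]
contact_force: [-0.2, -0.4, -0.3]
opening: 0.0001
grip_force: 0.0
```

>>> {"api": "arm_command", "payload": {
  "moves": [
    [[0, 0, 0], [0, 0, 0], 0],
    [[0.003, 0, 0], [0, 0, 0], 0],
    [[0.008, 0, 0], [0, 0, 0], 0],
    [[0.013, 0, 0], [0, 0, 0], 0],
    [[0.02, 0, 0], [0, 0, 0], 0]
  ]
}}

```text
time: 3.15
tool_pos: [0.6658, -0.1302, 0.0316]
tool_rot: [3.139, 0.002, 1.75]
contact_force: [0.3, -4.9, 3.9]
opening: -0.0
grip_force: 2.3
```

```bash
python3 - <<'E'
from cell import robot
import fit
s=robot.observe();print(s["tool_pos"],s["contact_force"],fit.toP(s["tool_pos"]))
E
```

```text
[ 0.66583293 -0.13023972  0.03156482] [ 0.32036524 -4.8663249   3.94926039] [  49.14874435 -180.97624556]
```

>>> {"api": "arm_command", "payload": {
  "moves": [
    [[0.008, 0.001, 0.002], [0, 0, 0], 0],
    [[0.018, 0.002, 0.003], [0, 0, 0], 0],
    [[0.028, 0.003, 0.003], [0, 0, 0], 0],
    [[0.038, 0.004, 0.003], [0, 0, 0], 0],
    [[0.046, 0.005, 0.003], [0, 0, 0], 0]
  ]
}}

```text
time: 3.65
tool_pos: [0.6614, -0.083, 0.0267]
tool_rot: [-3.141, 0.0, 1.75]
contact_force: [-2.4, -7.8, 2.4]
opening: 0.0002
grip_force: 3.7
```

>>> {"api": "arm_command", "payload": {
  "moves": [
    [[0.002, 0, 0], [0, 0, 0], 0],
    [[0.004, 0, 0], [0, 0, 0], 0],
    [[0.006, 0, 0], [0, 0, 0], 0],
    [[0.008, 0, 0], [0, 0, 0], 0],
    [[0.01, 0, 0], [0, 0, 0], 0]
  ]
}}

```text
time: 4.15
tool_pos: [0.6598, -0.0744, 0.0266]
tool_rot: [-3.141, 0.0, 1.749]
contact_force: [-0.8, -5.0, 2.1]
opening: 0.0002
grip_force: 2.4
```

```bash
python3 - <<'E'
from cell import robot
import fit
s=robot.observe();print(s["tool_pos"],s["contact_force"],fit.toP(s["tool_pos"]))
E
```

```text
[ 0.65977261 -0.07443634  0.02661903] [-0.81995611 -4.97236105  2.13693155] [  53.12883055 -124.98602668]
```

>>> {"api": "arm_command", "payload": {
  "moves": [
    [[0.001, 0, 0], [0, 0, 0], 0],
    [[0.003, 0, 0], [0, 0, 0], 0],
    [[0.004, 0, 0], [0, 0, 0], 0],
    [[0.006, 0, 0], [0, 0, 0], 0],
    [[0.007, 0, 0], [0, 0, 0], 0]
  ]
}}

```text
time: 4.65
tool_pos: [0.6591, -0.0706, 0.0267]
tool_rot: [3.141, 0.005, 1.75]
contact_force: [0.9, -17.7, 0.4]
opening: 0.0006
grip_force: 9.1
```

>>> {"api": "arm_command", "payload": {
  "moves": [
    [[-0.01, 0, 0], [0, 0, 0], 0],
    [[-0.015, 0, -0.03], [0, 0, 0], 0],
    [[-0.015, 0, -0.08], [0, 0, 0], 0],
    [[-0.015, 0, -0.13], [0, 0, 0], 0],
    [[0.01, -0.02, -0.17], [0, 0, 0], 0]
  ]
}}

```text
time: 5.15
tool_pos: [0.6394, -0.0624, 0.1978]
tool_rot: [3.138, -0.0, 1.748]
contact_force: [0.4, 0.1, 0.9]
opening: 0.0003
grip_force: 0.0
```

>>> {"api": "arm_command", "payload": {
  "moves": [
    [[0.03, -0.01, 0], [0, 0, 0], 0],
    [[0.06, -0.02, -0.01], [0, 0, 0], 0],
    [[0.09, -0.03, -0.02], [0, 0, 0], 0],
    [[0.09, -0.03, -0.02], [0, 0, 0], 0],
    [[0.09, -0.03, -0.02], [0, 0, 0], 0]
  ]
}}

```text
time: 5.65
tool_pos: [0.592, 0.0229, 0.2157]
tool_rot: [3.142, -0.001, 1.751]
contact_force: [-0.9, -0.1, -1.0]
opening: 0.0003
grip_force: 0.0
```

```bash
python3 - <<'E'
from cell import robot
import cv2,numpy as np,fit
s=robot.observe();print(s["tool_pos"],s["tool_rot"],fit.toP(s["tool_pos"]))
m=robot.camera_model("wrist");im=robot.read_camera("wrist");cv2.imwrite("pics/w2.png",im[:,:,::-1])
np.save("w2.npy",m,allow_pickle=True)
E
```

```text
[0.59200648 0.02294335 0.21571605] [ 3.14157419e+00 -1.10402990e-03  1.75149507e+00] [  3.79894271 -17.08971928]
```

View pics/w2.png

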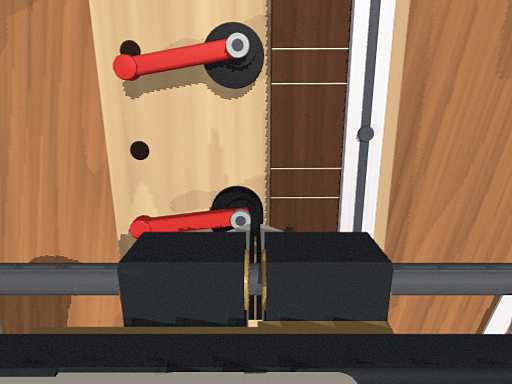

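```bash
python3 - <<'E'
import numpy as np,fit
from w import ray
m=np.load("w2.npy",allow_pickle=True).item()
for n,p,z in[("pivL",(238,44),.062),("tipL",(125,67),.061),("tipR",(141,227),.061),("bN",(270,100),.04),("bF",(343,140),.04)]:
    X=ray(m,p,z);print(n,X.round(4),fit.toP(X).round(1))
E
```

```text
pivL [0.5564 0.1304 0.062 ] [-12.1  95. ]
tipL [0.4644 0.0951 0.061 ] [-108.9   76.7]
tipR [ 0.4914 -0.0487  0.061 ] [-108.   -69.6]
bN [0.5924 0.0904 0.04  ] [16.2 49.2]
bF [0.6688 0.0664 0.04  ] [87.1 12. ]
```

```bash
cat > plan.py <<'E'
import numpy as np
PY={"L":95.,"R":-60.}
def pose(side,r,th,d,z):  # panel mm + yaw rel
    c,s=np.cos(th),np.sin(th)
    return np.array([-9.5-r*c-d*s, PY[side]-r*s+d*c, z, th])
def rows(ref,ps):  # ref=(x,y,z,th); tool x=panel y rotated th, tool y=panel x rotated
    c,s=np.cos(ref[3]),np.sin(ref[3]);o=[]
    for p in ps:
        dx,dy=p[0]-ref[0],p[1]-ref[1]
        u=c*dx+s*dy; v=-s*dx+c*dy   # along rotated panel x,y
        o.append([[round(v/1e3,4),round(u/1e3,4),round((ref[2]-p[2])/1e3,4)],[0,0,round(-(p[3]-ref[3]),3)],0])
    return o
E
python3 - <<'E'
from plan import *
ref=np.array([3.8,-17.1,216,0]);P0=pose("L",97,.187,35,216)
ps=[ref+(P0-ref)*f for f in(.27,.54,.8,1,1)];print(rows(ref,ps))
ref=P0;print(rows(ref,[pose("L",97,.187,35,z) for z in(172,128,84,46,46)]))
ref=pose("L",97,.187,35,46)
a=[pose("L",97,t,d,46) for t,d in((.187,28),(.187,21),(.25,20.5),(.33,20.5),(.41,20.5))];print(rows(ref,a))
for A in((.41,.49,.57,.65,.73,.81),(.81,.86,.91,.96,1.0,1.03)):
    q=[pose("L",97,t,20.5,46) for t in A];print(rows(q[0],q[1:]))
E
```

```text
[[[np.float64(0.0347), np.float64(-0.0311), np.float64(0.0)], [0, 0, np.float64(-0.05)], 0], [[np.float64(0.0694), np.float64(-0.0622), np.float64(0.0)], [0, 0, np.float64(-0.101)], 0], [[np.float64(0.1028), np.float64(-0.0921), np.float64(0.0)], [0, 0, np.float64(-0.15)], 0], [[np.float64(0.1285), np.float64(-0.1151), np.float64(0.0)], [0, 0, np.float64(-0.187)], 0], [[np.float64(0.1285), np.float64(-0.1151), np.float64(0.0)], [0, 0, np.float64(-0.187)], 0]]
[[[np.float64(0.0), np.float64(0.0), np.float64(0.044)], [0, 0, np.float64(-0.0)], 0], [[np.float64(0.0), np.float64(0.0), np.float64(0.088)], [0, 0, np.float64(-0.0)], 0], [[np.float64(0.0), np.float64(0.0), np.float64(0.132)], [0, 0, np.float64(-0.0)], 0], [[np.float64(0.0), np.float64(0.0), np.float64(0.17)], [0, 0, np.float64(-0.0)], 0], [[np.float64(0.0), np.float64(0.0), np.float64(0.17)], [0, 0, np.float64(-0.0)], 0]]
[[[np.float64(-0.007), np.float64(-0.0), np.float64(0.0)], [0, 0, np.float64(-0.0)], 0], [[np.float64(-0.014), np.float64(-0.0), np.float64(0.0)], [0, 0, np.float64(-0.0)], 0], [[np.float64(-0.0206), np.floa
[... 479 characters left out ...]
), np.float64(0.0)], [0, 0, np.float64(-0.24)], 0], [[np.float64(-0.0316), np.float64(-0.0015), np.float64(0.0)], [0, 0, np.float64(-0.32)], 0], [[np.float64(-0.0394), np.float64(-0.0003), np.float64(0.0)], [0, 0, np.float64(-0.4)], 0]]
[[[np.float64(-0.0049), np.float64(-0.0009), np.float64(0.0)], [0, 0, np.float64(-0.05)], 0], [[np.float64(-0.0098), np.float64(-0.0016), np.float64(0.0)], [0, 0, np.float64(-0.1)], 0], [[np.float64(-0.0147), np.float64(-0.002), np.float64(0.0)], [0, 0, np.float64(-0.15)], 0], [[np.float64(-0.0187), np.float64(-0.0021), np.float64(0.0)], [0, 0, np.float64(-0.19)], 0], [[np.float64(-0.0217), np.float64(-0.0021), np.float64(0.0)], [0, 0, np.float64(-0.22)], 0]]
```

>>> {"api": "arm_command", "payload": {
  "moves": [
    [[0.035, 0.0, 0], [0, 0, 0], 0],
    [[0.07, 0.0, 0], [0, 0, 0], 0],
    [[0.07, 0.0, 0], [0, 0, 0], 0],
    [[0.07, 0.0, 0], [0, 0, 0], 0],
    [[0.07, 0.0, 0], [0, 0, 0], 0]
  ]
}}

```text
time: 6.2
tool_pos: [0.5801, 0.0894, 0.2152]
tool_rot: [-3.141, 0.0, 1.749]
contact_force: [0.6, -0.1, -0.1]
opening: 0.0002
grip_force: 0.0
```

```bash
python3 - <<'E'
from cell import robot
import cv2,numpy as np,fit
s=robot.observe();print(s["tool_pos"],s["tool_rot"],fit.toP(s["tool_pos"]))
m=robot.camera_model("wrist");im=robot.read_camera("wrist");cv2.imwrite("pics/w3.png",im[:,:,::-1])
np.save("w3.npy",m,allow_pickle=True)
E
```

```text
[0.58011901 0.08943246 0.21517027] [-3.14078712e+00  4.76561302e-05  1.74857630e+00] [ 3.94919089 50.45354118]
```

View pics/w3.png

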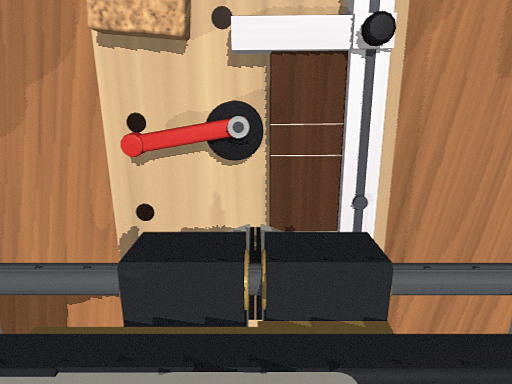

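The board's left end meets the stop at about row 52 of the picture, and the left knob is at (132,146). Next I swing the left lever.

>>> {"api": "arm_command", "payload": {
  "moves": [
    [[0.018, -0.035, 0], [0, 0, -0.06], 0],
    [[0.036, -0.07, 0], [0, 0, -0.12], 0],
    [[0.06, -0.105, 0], [0, 0, -0.187], 0],
    [[0.06, -0.115, 0], [0, 0, -0.187], 0],
    [[0.06, -0.115, 0], [0, 0, -0.187], 0]
  ]
}}

```text
time: 6.75
tool_pos: [0.4554, 0.1286, 0.2162]
tool_rot: [3.141, 0.0, 1.936]
contact_force: [0.4, -0.3, -0.1]
opening: 0.0002
grip_force: 0.0
```

>>> {"api": "arm_command", "payload": {
  "moves": [
    [[0, 0, 0.044], [0, 0, 0], 0],
    [[0, 0, 0.088], [0, 0, 0], 0],
    [[0, 0, 0.132], [0, 0, 0], 0],
    [[0, 0, 0.169], [0, 0, 0], 0],
    [[0, 0, 0.169], [0, 0, 0], 0]
  ]
}}

```text
time: 7.25
tool_pos: [0.4543, 0.1279, 0.0426]
tool_rot: [-3.133, -0.002, 1.935]
contact_force: [-0.0, -0.0, 1.0]
opening: 0.0004
grip_force: 0.0
```

```bash
python3 - <<'E'
from cell import robot
import fit
s=robot.observe();print(s["tool_pos"],s["tool_rot"],s["contact_force"],fit.toP(s["tool_pos"]))
E
```

```text
[0.45432016 0.12788428 0.04256541] [-3.13324867e+00 -2.03413990e-03  1.93450524e+00] [-0.04280641 -0.04418073  1.00843307] [-112.98486832  110.70568454]
```

Where planned; swing.

>>> {"api": "arm_command", "payload": {
  "moves": [
    [[-0.007, 0, 0], [0, 0, 0], 0],
    [[-0.014, 0, 0], [0, 0, 0], 0],
    [[-0.0205, -0.001, 0], [0, 0, -0.063], 0],
    [[-0.0285, -0.002, 0], [0, 0, -0.143], 0],
    [[-0.0365, -0.002, 0], [0, 0, -0.223], 0]
  ]
}}

```text
time: 7.75
tool_pos: [0.4687, 0.094, 0.0488]
tool_rot: [3.138, 0.001, 2.162]
contact_force: [0.4, 4.2, -2.1]
opening: 0.0003
grip_force: 1.3
```

>>> {"api": "arm_command", "payload": {
  "moves": [
    [[-0.008, -0.0013, 0], [0, 0, -0.08], 0],
    [[-0.0155, -0.002, 0], [0, 0, -0.16], 0],
    [[-0.0235, -0.002, 0], [0, 0, -0.24], 0],
    [[-0.0315, -0.0015, 0], [0, 0, -0.32], 0],
    [[-0.0395, -0.0003, 0], [0, 0, -0.4], 0]
  ]
}}

```text
time: 8.25
tool_pos: [0.4904, 0.0609, 0.0489]
tool_rot: [3.139, 0.003, 2.562]
contact_force: [-2.1, 3.1, 0.0]
opening: 0.0004
grip_force: 1.3
```

>>> {"api": "arm_command", "payload": {
  "moves": [
    [[-0.005, -0.001, 0], [0, 0, -0.05], 0],
    [[-0.01, -0.0016, 0], [0, 0, -0.1], 0],
    [[-0.0145, -0.002, 0], [0, 0, -0.15], 0],
    [[-0.0185, -0.002, 0], [0, 0, -0.19], 0],
    [[-0.0215, -0.002, 0], [0, 0, -0.22], 0]
  ]
}}

```text
time: 8.75
tool_pos: [0.507, 0.0474, 0.049]
tool_rot: [3.14, 0.003, 2.78]
contact_force: [-1.2, 2.7, -0.2]
opening: 0.0002
grip_force: 1.2
```

```bash
python3 - <<'E'
from cell import robot
import fit
from plan import *
s=robot.observe();print(s["tool_pos"],s["tool_rot"],s["contact_force"],fit.toP(s["tool_pos"]),pose("L",97,1.03,20.5,46))
E
```

```text
[0.507027   0.04743138 0.04896728] [3.14004307e+00 2.83821441e-03 2.78046812e+00] [-1.23507967  2.67205746 -0.19775383] [-75.45714583  22.14863356] [-77.01205724  22.39578437  46.           1.03      ]
```

>>> {"api": "arm_command", "payload": {
  "moves": [
    [[-0.001, 0, 0], [0, 0, -0.01], 0],
    [[-0.002, -0.0003, 0], [0, 0, -0.02], 0],
    [[-0.003, -0.0005, 0], [0, 0, -0.03], 0],
    [[-0.004, -0.0007, 0], [0, 0, -0.04], 0],
    [[-0.005, -0.001, 0], [0, 0, -0.05], 0]
  ]
}}

```text
time: 9.25
tool_pos: [0.5091, 0.0454, 0.047]
tool_rot: [-3.141, -0.002, 2.83]
contact_force: [-7.3, 2.5, 5.9]
opening: 0.0006
grip_force: 3.8
```

>>> {"api": "arm_command", "payload": {
  "moves": [
    [[-0.001, 0, 0], [0, 0, -0.01], 0],
    [[-0.002, -0.0003, 0], [0, 0, -0.02], 0],
    [[-0.003, -0.0005, 0], [0, 0, -0.03], 0],
    [[-0.004, -0.0007, 0], [0, 0, -0.04], 0],
    [[-0.004, -0.0007, 0], [0, 0, -0.04], 0]
  ]
}}

```text
time: 9.75
tool_pos: [0.5108, 0.044, 0.0467]
tool_rot: [-3.141, -0.006, 2.87]
contact_force: [-11.1, 3.8, 8.5]
opening: 0.0004
grip_force: 5.9
```

>>> {"api": "arm_command", "payload": {
  "moves": [
    [[-0.001, 0, -0.001], [0, 0, -0.01], 0],
    [[-0.002, -0.0003, -0.001], [0, 0, -0.02], 0],
    [[-0.003, -0.0005, -0.001], [0, 0, -0.02], 0],
    [[-0.004, -0.0007, -0.001], [0, 0, -0.03], 0],
    [[-0.004, -0.0007, -0.001], [0, 0, -0.03], 0]
  ]
}}

```text
time: 10.25
tool_pos: [0.5126, 0.0429, 0.0469]
tool_rot: [-3.141, -0.01, 2.9]
contact_force: [-14.2, 7.4, 6.0]
opening: 0.0003
grip_force: 7.6
```

>>> {"api": "arm_command", "payload": {
  "moves": [
    [[-0.001, 0, 0], [0, 0, 0], 0],
    [[-0.002, -0.0003, 0], [0, 0, -0.01], 0],
    [[-0.003, -0.0005, 0], [0, 0, -0.02], 0],
    [[-0.004, -0.0007, 0], [0, 0, -0.02], 0],
    [[-0.004, -0.0007, 0], [0, 0, -0.02], 0]
  ]
}}

```text
time: 10.75
tool_pos: [0.5146, 0.0417, 0.0467]
tool_rot: [-3.141, -0.014, 2.92]
contact_force: [-18.1, 8.9, 10.5]
opening: 0.0001
grip_force: 10.2
```

>>> {"api": "arm_command", "payload": {
  "moves": [
    [[-0.001, 0, 0], [0, 0, 0], 0],
    [[-0.002, -0.0003, 0], [0, 0, 0], 0],
    [[-0.003, -0.0005, 0], [0, 0, 0], 0],
    [[-0.004, -0.0007, 0], [0, 0, -0.01], 0],
    [[-0.004, -0.0007, 0], [0, 0, -0.01], 0]
  ]
}}

```text
time: 11.25
tool_pos: [0.5171, 0.0406, 0.0466]
tool_rot: [-3.141, -0.017, 2.931]
contact_force: [-21.9, 9.6, 11.8]
opening: 0.0006
grip_force: 11.8
```

```bash
python3 - <<'E'
from cell import robot
import fit
s=robot.observe();print(s["tool_pos"],s["tool_rot"],s["contact_force"],fit.toP(s["tool_pos"]))
E
```

```text
[0.51714093 0.04063616 0.04660825] [-3.14132691 -0.01668475  2.9305199 ] [-21.91825559   9.58017022  11.83889849] [-66.7158848   13.65999815]
```

>>> {"api": "arm_command", "payload": {
  "moves": [
    [[0.01, 0, 0], [0, 0, 0], 0],
    [[0.028, 0, 0], [0, 0, 0], 0],
    [[0.032, 0, -0.04], [0, 0, 0], 0],
    [[0.032, 0, -0.085], [0, 0, 0], 0],
    [[0.032, 0, -0.085], [0, 0, 0.1], 0]
  ]
}}

```text
time: 11.75
tool_pos: [0.4977, 0.0446, 0.1386]
tool_rot: [3.139, 0.013, 2.829]
contact_force: [0.7, -0.6, -0.0]
opening: 0.0005
grip_force: 0.0
```

```bash
python3 - <<'E'
from cell import robot
import fit
from plan import *
s=robot.observe();p=fit.toP(s["tool_pos"]);ref=np.array([*p,s["tool_pos"][2]*1e3,s["tool_rot"][2]-1.75]);print(ref,s["contact_force"])
h=125;P0=pose("R",97,.11,36,h);print(P0)
f=lambda R:[print(str(x).replace("np.float64","")) for x in R]
ps=[ref+(P0-ref)*k for k in np.arange(1,11)/9.];ps[8:]=[P0]*2
f(rows(ref,ps[:5]));print();f(rows(ps[4],ps[5:]))
E
```

```text
[-85.13635935  21.04421817 138.60555063   1.07884899] [ 0.70730504 -0.60055919 -0.03988225]
[-1.09865760e+02 -3.48660757e+01  1.25000000e+02  1.10000000e-01]
[[(-0.0005), (-0.0068), (0.0015)], [0, 0, (0.108)], 0]
[[(-0.001), (-0.0135), (0.003)], [0, 0, (0.215)], 0]
[[(-0.0015), (-0.0203), (0.0045)], [0, 0, (0.323)], 0]
[[(-0.002), (-0.0271), (0.006)], [0, 0, (0.431)], 0]
[[(-0.0026), (-0.0339), (0.0076)], [0, 0, (0.538)], 0]

[[(-0.0039), (-0.0056), (0.0015)], [0, 0, (0.108)], 0]
[[(-0.0078), (-0.0111), (0.003)], [0, 0, (0.215)], 0]
[[(-0.0117), (-0.0167), (0.0045)], [0, 0, (0.323)], 0]
[[(-0.0156), (-0.0222), (0.006)], [0, 0, (0.431)], 0]
[[(-0.0156), (-0.0222), (0.006)], [0, 0, (0.431)], 0]
```

>>> {"api": "arm_command", "payload": {
  "moves": [
    [[-0.0005, -0.007, 0.0015], [0, 0, 0.108], 0],
    [[-0.001, -0.0135, 0.003], [0, 0, 0.215], 0],
    [[-0.0015, -0.02, 0.0045], [0, 0, 0.323], 0],
    [[-0.002, -0.027, 0.006], [0, 0, 0.431], 0],
    [[-0.0025, -0.034, 0.0075], [0, 0, 0.538], 0]
  ]
}}

```text
time: 12.25
tool_pos: [0.4863, 0.0112, 0.1257]
tool_rot: [3.14, 0.002, 2.287]
contact_force: [0.4, -0.7, -0.1]
opening: 0.0006
grip_force: 0.0
```

>>> {"api": "arm_command", "payload": {
  "moves": [
    [[-0.004, -0.0055, 0.0015], [0, 0, 0.108], 0],
    [[-0.008, -0.011, 0.003], [0, 0, 0.215], 0],
    [[-0.0115, -0.0165, 0.0045], [0, 0, 0.323], 0],
    [[-0.0155, -0.022, 0.006], [0, 0, 0.431], 0],
    [[-0.0155, -0.022, 0.006], [0, 0, 0.431], 0]
  ]
}}

```text
time: 12.75
tool_pos: [0.4798, -0.0152, 0.1195]
tool_rot: [3.14, 0.001, 1.859]
contact_force: [-0.2, 0.2, -0.2]
opening: 0.0005
grip_force: 0.0
```

```bash
python3 - <<'E'
from cell import robot
import cv2,numpy as np,fit
from plan import *
s=robot.observe();p=fit.toP(s["tool_pos"]);ref=np.array([*p,s["tool_pos"][2]*1e3,s["tool_rot"][2]-1.75]);print(ref,s["tool_rot"])
im=robot.read_camera("scene")[130:290,140:370,::-1];cv2.imwrite("pics/s2.png",cv2.resize(im,None,fx=3.4,fy=3.4,interpolation=cv2.INTER_CUBIC))
f=lambda R:[print(str(x).replace("np.float64","")) for x in R]
h=pose("R",97,.11,36,46);f(rows(ref,[h]))
print();f(rows(h,[pose("R",97,t,d,46) for t,d in((.11,28),(.11,21),(.18,20.5),(.26,20.5),(.34,20.5))]))
for A in((.34,.42,.5,.58,.66,.74),(.74,.80,.86,.92,.97,1.01)):
    q=[pose("R",97,t,20.5,46) for t in A];print();f(rows(q[0],q[1:]))
E
```

```text
[-1.13436874e+02 -3.45860317e+01  1.19501841e+02  1.08979093e-01] [3.14010585e+00 1.21336218e-03 1.85897909e+00]
[[(-0.0007), (0.0035), (0.0735)], [0, 0, (-0.001)], 0]

[[(-0.008), (-0.0), (0.0)], [0, 0, (-0.0)], 0]
[[(-0.015), (-0.0), (0.0)], [0, 0, (-0.0)], 0]
[[(-0.0223), (-0.0012), (0.0)], [0, 0, (-0.07)], 0]
[[(-0.0302), (-0.002), (0.0)], [0, 0, (-0.15)], 0]
[[(-0.0382), (-0.0021), (0.0)], [0, 0, (-0.23)], 0]

[[(-0.0078), (-0.0013), (0.0)], [0, 0, (-0.08)], 0]
[[(-0.0157), (-0.002), (0.0)], [0, 0, (-0.16)], 0]
[[(-0.0236), (-0.0021), (0.0)], [0, 0, (-0.24)], 0]
[[(-0.0316), (-0.0015), (0.0)], [0, 0, (-0.32)], 0]
[[(-0.0394), (-0.0003), (0.0)], [0, 0, (-0.4)], 0]

[[(-0.0059), (-0.0011), (0.0)], [0, 0, (-0.06)], 0]
[[(-0.0118), (-0.0018), (0.0)], [0, 0, (-0.12)], 0]
[[(-0.0177), (-0.0021), (0.0)], [0, 0, (-0.18)], 0]
[[(-0.0227), (-0.0021), (0.0)], [0, 0, (-0.23)], 0]
[[(-0.0266), (-0.002), (0.0)], [0, 0, (-0.27)], 0]
```

View pics/s2.png

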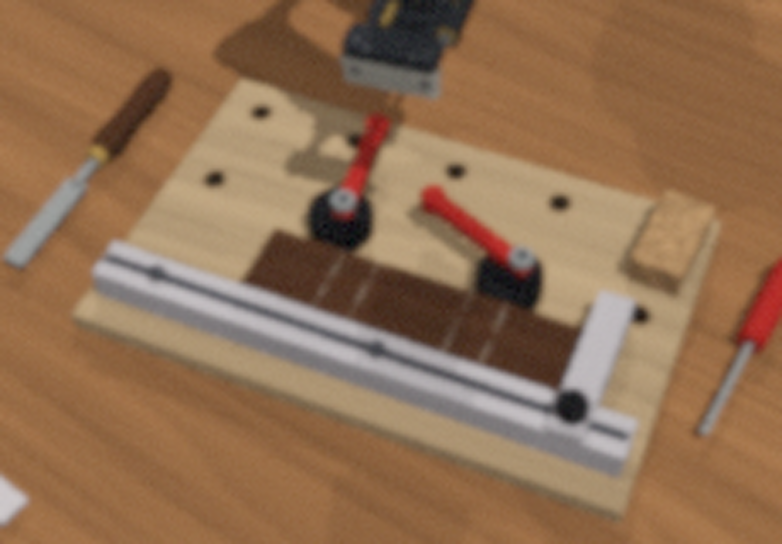

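The left lever has swung round (knob at (433,197) in the crop) and the board is against the stop near (580,350). Next is the right lever.

>>> {"api": "arm_command", "payload": {
  "moves": [
    [[0, 0.003, 0.035], [0, 0, 0], 0],
    [[0, 0.003, 0.072], [0, 0, 0], 0],
    [[0, 0.003, 0.072], [0, 0, 0], 0],
    [[0, 0.003, 0.072], [0, 0, 0], 0],
    [[-0.005, 0.003, 0.072], [0, 0, 0], 0]
  ]
}}

```text
time: 13.3
tool_pos: [0.4846, -0.018, 0.0489]
tool_rot: [3.139, 0.001, 1.863]
contact_force: [0.2, 0.7, -0.4]
opening: 0.0004
grip_force: 0.0
```

>>> {"api": "arm_command", "payload": {
  "moves": [
    [[-0.004, 0, 0], [0, 0, 0], 0],
    [[-0.01, 0, 0], [0, 0, 0], 0],
    [[-0.017, -0.001, 0], [0, 0, -0.07], 0],
    [[-0.025, -0.002, 0], [0, 0, -0.15], 0],
    [[-0.033, -0.002, 0], [0, 0, -0.23], 0]
  ]
}}

```text
time: 13.8
tool_pos: [0.4911, -0.0507, 0.048]
tool_rot: [3.141, -0.0, 2.094]
contact_force: [-1.2, 2.1, 2.2]
opening: 0.0002
grip_force: 1.3
```

>>> {"api": "arm_command", "payload": {
  "moves": [
    [[-0.008, -0.0013, 0], [0, 0, -0.08], 0],
    [[-0.0155, -0.002, 0], [0, 0, -0.16], 0],
    [[-0.0235, -0.002, 0], [0, 0, -0.24], 0],
    [[-0.0315, -0.0015, 0], [0, 0, -0.32], 0],
    [[-0.0395, -0.0003, 0], [0, 0, -0.4], 0]
  ]
}}

```text
time: 14.3
tool_pos: [0.5097, -0.0853, 0.0478]
tool_rot: [-3.141, -0.001, 2.494]
contact_force: [-2.5, 0.8, 1.3]
opening: 0.0004
grip_force: 1.4
```

>>> {"api": "arm_command", "payload": {
  "moves": [
    [[-0.006, -0.001, 0], [0, 0, -0.06], 0],
    [[-0.012, -0.002, 0], [0, 0, -0.12], 0],
    [[-0.0175, -0.002, 0], [0, 0, -0.18], 0],
    [[-0.0225, -0.002, 0], [0, 0, -0.23], 0],
    [[-0.0265, -0.002, 0], [0, 0, -0.27], 0]
  ]
}}

```text
time: 14.8
tool_pos: [0.5296, -0.1031, 0.0477]
tool_rot: [-3.141, -0.001, 2.763]
contact_force: [-2.5, 0.1, 0.6]
opening: 0.0003
grip_force: 1.4
```

```bash
python3 - <<'E'
from cell import robot
import fit
from plan import *
s=robot.observe();print(s["tool_rot"],s["contact_force"],fit.toP(s["tool_pos"]),pose("R",97,1.01,20.5,46))
E
```

```text
[-3.14109769e+00 -1.24389397e-03  2.76257794e+00] [-2.48781179  0.11628171  0.62969266] [ -80.10209071 -130.02955338] [ -78.45054279 -131.23954414   46.            1.01      ]
```

>>> {"api": "arm_command", "payload": {
  "moves": [
    [[-0.0015, 0, 0], [0, 0, -0.015], 0],
    [[-0.003, -0.0003, 0], [0, 0, -0.03], 0],
    [[-0.0045, -0.0005, 0], [0, 0, -0.045], 0],
    [[-0.006, -0.0008, 0], [0, 0, -0.06], 0],
    [[-0.0075, -0.001, 0], [0, 0, -0.07], 0]
  ]
}}

```text
time: 15.3
tool_pos: [0.5364, -0.1061, 0.0473]
tool_rot: [-3.142, -0.001, 2.832]
contact_force: [-5.5, -0.6, 3.3]
opening: 0.0005
grip_force: 2.5
```

>>> {"api": "arm_command", "payload": {
  "moves": [
    [[-0.001, 0, 0], [0, 0, -0.01], 0],
    [[-0.002, -0.0003, 0], [0, 0, -0.02], 0],
    [[-0.003, -0.0005, 0], [0, 0, -0.03], 0],
    [[-0.004, -0.0007, 0], [0, 0, -0.04], 0],
    [[-0.004, -0.0007, 0], [0, 0, -0.04], 0]
  ]
}}

```text
time: 15.8
tool_pos: [0.5385, -0.1076, 0.0471]
tool_rot: [-3.141, -0.004, 2.872]
contact_force: [-10.5, -0.2, 5.1]
opening: 0.0003
grip_force: 4.6
```

>>> {"api": "arm_command", "payload": {
  "moves": [
    [[-0.001, 0, 0], [0, 0, -0.01], 0],
    [[-0.002, -0.0003, 0], [0, 0, -0.02], 0],
    [[-0.003, -0.0005, 0], [0, 0, -0.02], 0],
    [[-0.004, -0.0007, 0], [0, 0, -0.03], 0],
    [[-0.004, -0.0007, 0], [0, 0, -0.03], 0]
  ]
}}

```text
time: 16.3
tool_pos: [0.5403, -0.1088, 0.0469]
tool_rot: [3.141, -0.009, 2.902]
contact_force: [-15.2, 1.2, 10.3]
opening: 0.0005
grip_force: 7.6
```

>>> {"api": "arm_command", "payload": {
  "moves": [
    [[-0.001, 0, 0], [0, 0, 0], 0],
    [[-0.002, -0.0003, 0], [0, 0, -0.01], 0],
    [[-0.003, -0.0005, 0], [0, 0, -0.02], 0],
    [[-0.004, -0.0007, 0], [0, 0, -0.02], 0],
    [[-0.004, -0.0007, 0], [0, 0, -0.02], 0]
  ]
}}

```text
time: 16.8
tool_pos: [0.542, -0.1098, 0.0468]
tool_rot: [3.141, -0.013, 2.922]
contact_force: [-21.7, 2.1, 15.0]
opening: 0.0004
grip_force: 11.0
```

>>> {"api": "arm_command", "payload": {
  "moves": [
    [[-0.001, 0, 0], [0, 0, 0], 0],
    [[-0.002, -0.0003, 0], [0, 0, 0], 0],
    [[-0.003, -0.0005, 0], [0, 0, 0], 0],
    [[-0.004, -0.0007, 0], [0, 0, -0.01], 0],
    [[-0.004, -0.0007, 0], [0, 0, -0.01], 0]
  ]
}}

```text
time: 17.3
tool_pos: [0.5443, -0.1109, 0.0466]
tool_rot: [3.141, -0.017, 2.932]
contact_force: [-26.0, 2.5, 18.4]
opening: 0.0003
grip_force: 13.4
```

```bash
python3 - <<'E'
from cell import robot
import fit
s=robot.observe();print(s["tool_rot"],s["contact_force"],fit.toP(s["tool_pos"]))
E
```

```text
[ 3.14062505 -0.01669359  2.93197823] [-25.98695285   2.53751053  18.4320479 ] [ -67.02070708 -140.27922877]
```

>>> {"api": "arm_command", "payload": {
  "moves": [
    [[0.01, 0, 0], [0, 0, 0], 0],
    [[0.028, 0, 0], [0, 0, 0], 0],
    [[0.032, 0, -0.04], [0, 0, 0], 0],
    [[0.032, 0, -0.085], [0, 0, 0], 0],
    [[0.032, 0, -0.13], [0, 0, 0.0], 0]
  ]
}}

```text
time: 17.8
tool_pos: [0.5208, -0.106, 0.179]
tool_rot: [3.141, 0.002, 2.931]
contact_force: [1.4, -0.6, -0.6]
opening: 0.0003
grip_force: 0.0
```

>>> {"api": "arm_command", "payload": {
  "moves": [
    [[0.03, 0, -0.03], [0, 0, 0.14], 0],
    [[0.06, 0, -0.06], [0, 0, 0.28], 0],
    [[0.09, 0, -0.09], [0, 0, 0.42], 0],
    [[0.09, 0, -0.12], [0, 0, 0.56], 0],
    [[0.09, 0, -0.12], [0, 0, 0.7], 0]
  ]
}}

```text
time: 18.3
tool_pos: [0.4341, -0.0877, 0.3021]
tool_rot: [3.135, 0.009, 2.226]
contact_force: [0.6, -0.3, -0.2]
opening: 0.0004
grip_force: 0.0
```

```bash
python3 - <<'E'
from cell import robot
import cv2
print(robot.observe()["contact_force"])
a=robot.read_camera("scene")[130:290,140:370,::-1];b=robot.read_camera("side")[130:290,150:380,::-1]
cv2.imwrite("pics/f.png",cv2.resize(cv2.vconcat([a,b]),None,fx=1.8,fy=1.8,interpolation=cv2.INTER_CUBIC))
E
```

```text
[ 0.58765678 -0.32697186 -0.21745054]
```

View pics/f.png

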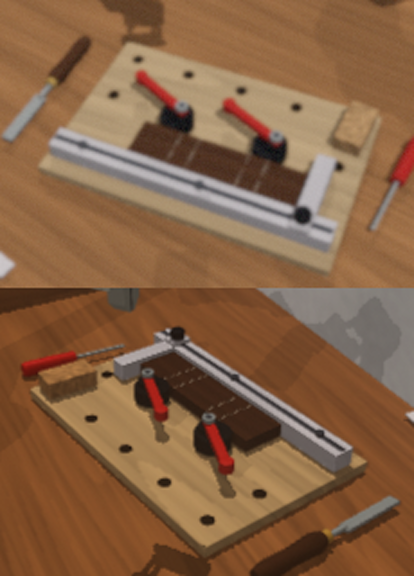

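Both levers are swung by equal amounts (knobs at (142,77) and (230,104)), the board is along the fence and at the stop, the bystanders look undisturbed and the hand is clear.

```bash
python3 -c "
from cell import robot
print(robot.hand_in())"
```

```text
the job is handed in; nothing more can be done
None
```

I pushed the board against the end stop, swung both cam levers tight (about 24 N on the left and 26 N on the right), moved the hand clear and handed the job in at about 18 s; the hand-in gave no verdict.

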